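Close the sample cup and show it to the inspection camera

TASK

Put the loose lid on the white sample cup while the cup stands in its blue station: lower it on, do not let it fall, until it sits level with its plug inside the rim, and let go of it. Then take the closed cup out of the station and hold it up to the inspection camera: upright, lid still seated, the middle of the cup on the lens axis about 11 cm in front of the lens, the red lug pointing straight at the lens. Finish still holding it there in the air; do not touch the camera, and leave the other things on the bench where they stand.

Things in the scene. Friction and masses are not known exactly. Their poses are not given: they have to be found in the camera images.
- seat (a point): Middle of the floor of the round seat in the blue station, a fixed square plate 110x110 mm and 16 mm high. The seat is 57 mm wide and 6 mm deep, so the cup's underside stands 10 mm above the bench. z up. Overhead, from x = 0.37 m on, hangs a big fixed shelf, clear up to 0.80 m; its right front post (40x60 mm) stands at x = 0.425, y = -0.43 m: keep the arm clear of it.
- cup_centre (a point): Middle of the loose white cup, on its axis 28 mm above its underside; z up, x towards the red lug (at first to the robot's left, within 46 degrees). 54 mm outside, 44 mm bore, 56 mm high, 0.1-0.2 kg. Grip the wall on the two sides square to the lug, 0 to 14 mm above this point: with the lid on, the knob top stands 43 mm above this point and needs room under the gripper.
- lug_tip (a point): Outer tip of the red index lug, 37 mm from the cup's axis along the cup's x and 14 mm above the cup's middle. The lug sticks out 10 mm from the wall, is 14 mm wide and 8 mm high; a red stripe runs down the wall below it.
- lid_knob (a point): Middle of the lid's black knob, where it is pinched. Lid, 0.05 kg, lies right way up: plug 40 mm wide, 5 mm deep (2 mm play all round in the cup), then aluminium disc 50 mm wide, 4 mm thick, then knob 16 mm wide, 11 mm high. This point is 14.5 mm above the plug's underside, 5.5 mm below the knob's top; seated, it is 37.5 mm above the cup's middle.
- view_point (a point): Point in the air where the middle of the cup belongs: on the level lens axis, 110 mm in front of the lens glass, 160 mm above the bench. x points from here straight to the lens, z up. The fixed inspection camera: grey housing 70x50x50 mm with a black lens barrel, top 185 mm up, on a post that stands 170 mm from here along x, round foot 100 mm across.
- bottle: Bystander, loose: white plastic bottle with a screw cap, 52 mm across, 100 mm high. Origin at the centre of its underside.
- beaker: Bystander, loose: clear glass beaker, 63 mm across, 75 mm high. Origin at the centre of its underside.
- timer: Bystander, loose: light grey lab timer with keys, 64x64 mm, 20 mm high. Origin at the centre of its underside.
- tape: Bystander, loose: roll of tan tape lying flat, 72 mm across, 19 mm high. Origin at the centre of its underside.

How it is judged:
On the way, in this order (a step that is already met when the one before it is completed fails the run):
1. the lid sits level and seated on the cup, let go, the cup still standing in the station (horizontal distance between lid_knob and cup_centre below 0.0045 m and z of lid_knob in the frame of cup_centre between 0.035 and 0.04 m and angle between the z axis of lid_knob and the z axis of cup_centre, either way round below 0.06 rad and horizontal distance between cup_centre and seat below 0.006 m and z of cup_centre in the frame of seat below 0.031 m and angle between cup_centre's own z axis and vertical below 0.06 rad and contact force between the fingers and lid below 0.1 N), for 0.2 s.
2. the closed cup is lifted clear of the station (horizontal distance between lid_knob and cup_centre below 0.0045 m and z of lid_knob in the frame of cup_centre between 0.035 and 0.04 m and angle between the z axis of lid_knob and the z axis of cup_centre, either way round below 0.06 rad and height (world z) of cup_centre above 0.1 m and contact force between cup and station below 0.1 N), for 0.1 s.
At the end, for the whole second after the job is handed in: Cup held still in the fingers, middle within 25 mm of the view point, upright within 8 degrees, lug towards the lens within 14 degrees, touching neither camera nor station; lid seated (centred within 4.5 mm, height within 2.5 mm, level with the rim within 3.4 degrees) (horizontal distance between lid_knob and cup_centre below 0.0045 m and z of lid_knob in the frame of cup_centre between 0.035 and 0.04 m and angle between the z axis of lid_knob and the z axis of cup_centre, either way round below 0.06 rad and distance between cup_centre and view_point below 0.025 m and angle between cup_centre's own z axis and vertical below 0.14 rad and angle between the x axis of cup_centre and the x axis of view_point, either way round below 0.25 rad and x of lug_tip in the frame of view_point above 0 m and contact force between the fingers and cup above 1 N and contact force between cup and camera below 0.1 N and contact force between cup and station below 0.1 N and linear speed of cup below 0.02 m/s); the arm keeps its last pose, push and grip.
It fails at once if the lid is let fall (free in the air at over 0.5 m/s, a drop of about 13 mm) (contact force between lid and anything else below 0.02 N and linear speed of lid above 0.5 m/s).
It fails at once if the camera is touched (contact force between any of the fingers, the arm, cup, lid and camera above 1 N).
It fails at once if a bystander is pushed more than 30 mm or tipped (distance of any of bottle, beaker, timer, tape from where it was at the start of the episode above 0.03 m or angle between any of bottle, beaker, timer, tape's own z axis and vertical above 0.35 rad).
It also fails if it takes over 58 s, if anything falls off the work surface, if the arm or the gripper's body presses on something with over 40 N, if the wrist force passes 120 N, or if a joint passes its speed limit or range.

ROBOT

A 6-joint arm with a two-finger parallel gripper is mounted at the origin on a cart in front of the work surface, level with it; the furniture and walls round the work are solid. World frame = base frame: x ahead of the robot, y to its left, z up, the work surface at z = 0. Lengths are in m, angles in rad, forces in N, time in s.
With the tool pointing down it reaches from about 0.25 to 0.775 m from the base axis. Payload 4 kg.
Tool frame: the origin (TCP) lies on the centre line of the jaws, within the pads' length; the fingertips stand 17 mm ahead of it and the grasp point (between the pads) lies 2 mm behind it; z points along the fingers, y is the line along which they close (so a half turn about z gives the same grasp; the last joint's range is limited). The gripper opens to 94 mm and grips with 3 to 60 N. Pads are 16 mm wide; open, the fingers measure 119 mm over their backs; the gripper's body (75 mm by 177 mm) begins 78 mm behind the grasp point.
Start: joints at [-1.222, 0.087, 1.371, -0, 1.684, -0.103], TCP at [0.24, -0.495, 0.223] pointing down, gripper open.
Joint ranges: [-3.1, 3.1], [-0.76, 2.03], [0.27, 2.55], [-1.08, 4.22], [0.17, 2.65], [-2.57, 2.57]. Speed limits (rad/s): [2.79, 2.79, 3.14, 3.14, 3.14, 3.14].

INTERFACE

Orientations are given as [roll, pitch, yaw] about the fixed x, y, z axes, in that order (R = Rz(yaw) Ry(pitch) Rx(roll)).
In Python, from bench import robot gives the robot as it stands.
- The arm moves only by the tool servo_tool, never from a script. Its argument "plan" is a list of rows, each a list of 7 numbers: the shift along the tool's x, y, z normalised to -1 to 1, where 1 is 0.1 m, then the turn, a rotation vector about the tool's x, y, z normalised to -1 to 1, where 1 is pi/2 rad, then the finger opening in mm, from 0 to 94. In form: [[x, y, z, ax, ay, az, gripper], ...]. A call has 1 to 12 rows; each row is the pose to reach, as a shift and turn from the pose commanded when the call began, along the tool's axes at that moment; what a row does not reach only later rows make up. A row lasts 1/12 s, in which the tool goes at most 41.7 mm and 7.16 degrees, less where a joint would pass 70% of its speed; a pose out of reach is approached as far as the arm can. A call with a number of a shift or a turn outside -1 to 1 is refused whole. A call with a gripper value outside its range is refused whole. The fingers move at their own pace and stop on an object; the grip force is fixed at half the most. Time passes only in rows, so rows that repeat a pose let the fingers close. It gives the time, the measured TCP pose, the force, the opening and the grip force at its end, in the units of the state.
- robot.get_obs(): the state, without advancing time (a new reading comes with each control period).
- robot.snapshot(name): name is "scene" or "top" or "wrist"; returns the picture (384x512x3 uint8, red, green, blue); there is no depth.
- robot.camera_params(name): a dict with "camera_matrix" (3x3 intrinsics, pixels), "rvec" (rotation vector, rad) and "tvec" (3), from world to camera coordinates, as OpenCV has them; the wrist camera has in their place "tool_from_camera" (4x4, takes a point from camera to tool coordinates, whose origin is the TCP and whose axes are the flange's). Camera axes: x right, y down, z forward; pixel columns grow to the right and rows downward; lengths in m; the calibration is good to about 2 mm. A picture is of the moment at which its call begins: read the wrist's pose just before it. camera_params takes no time and is no camera call.
- robot.close_job(): hands the job in; it is judged then, once.
Trained networks look in the newest picture that a camera, given by its name, has taken for a name from the list of things; names that differ only in an ending like _2 or _b are one class to them, and where a whole thing is asked for, a point or a joint stands for the part that bears it (a point fixed in the world has none). Each returns a list of dicts, best first, with "conf" (0 to 1); they miss things now and then, are a little off and sometimes report something else, mostly with a low value. They report only what shows in the picture. A call takes as long as a camera call.
- robot.find_in(thing, camera): "extent" ([centre column, centre row, width, height] in pixels, round what is visible of it).
The state is a dict: "time": time; "joint_positions": joint angles; "qvel": joint speeds; "joint_torque": joint torques, N m; "tool_pos": TCP position; "ee_rot": TCP orientation; "wrist_force": force on the tool from outside, world axes, zero at the start; "wrist_torque": the same for the moment, N m; "width": finger opening in m; "finger_force": force on a finger pad.
Only numpy, scipy, OpenCV 4.12 (cv2) and the standard library are available. Lean on these libraries where they do the work, as an engineer would, in place of code of your own. Each camera call takes 0.05 s, during which the arm holds its last target. There are 200 camera calls.

## Working session

There is one attempt and no reset: what is moved stays moved. The work goes in short steps, Python scripts to look and compute and a tool call to move; the robot and the scene stay as the last step left them, time stands still between calls to the robot, and variables do not carry over. Pictures are saved under pics/ and viewed, at most 10 in all, crops included, and the job is handed in when it is done.

Besides the shell and the picture viewer there is one more tool, called after "Call:" as a command line: name --pt "numbers of a row" for each row, then --argument value for the rest. servo_tool: Moves the arm, as the interface text tells. Scaled input: -1 to 1 covers 0.1 m each way for a shift and pi/2 rad each way for a turn. Its arguments: {"type":"object","properties":{"plan":{"type":"array","items":{"type":"array","items":{"type":"number"}}}},"required":["plan"]}

```bash
mkdir -p pics; cat > h.py <<'E'
import numpy as np, cv2, json
from scipy.spatial.transform import Rotation as R
from bench import robot
def cam(name, obs=None):
    p=robot.camera_params(name); K=np.array(p["camera_matrix"],float)
    if "tool_from_camera" in p:
        o=obs or robot.get_obs(); T=np.eye(4); T[:3,:3]=R.from_euler('xyz',o["ee_rot"]).as_matrix(); T[:3,3]=o["tool_pos"]
        W=T@np.array(p["tool_from_camera"]); return K,W[:3,:3],W[:3,3]
    M=R.from_rotvec(np.ravel(p["rvec"])).as_matrix(); return K,M.T,-M.T@np.ravel(p["tvec"])
def ray(c,u,v):
    K,Rw,o=c; d=Rw@np.linalg.inv(K)@[u,v,1]; return o,d/np.linalg.norm(d)
def onz(c,u,v,z):
    o,d=ray(c,u,v); return o+d*(z-o[2])/d[2]
def proj(c,P):
    K,Rw,o=c; q=K@(Rw.T@(np.array(P)-o)); return q[:2]/q[2]
def tri(rays):
    A=0;b=0
    for o,d in rays: P=np.eye(3)-np.outer(d,d); A=A+P; b=b+P@o
    return np.linalg.solve(A,b)
def snap(n,f):
    im=robot.snapshot(n); cv2.imwrite('pics/'+f,im[:,:,::-1]); return im
def rel(pos,rpy):
    "row numbers from the current pose to a target pose"
    o=robot.get_obs(); M=R.from_euler('xyz',o["ee_rot"])
    s=M.inv().apply(np.array(pos)-o["tool_pos"])/0.1
    r=(M.inv()*R.from_euler('xyz',rpy)).as_rotvec()/(np.pi/2)
    return np.round(np.r_[s,r],3)
E
python3 - <<'E'
from h import *
o=robot.get_obs(); print({k:np.round(v,3).tolist() for k,v in o.items()})
for n in("scene","top","wrist"):
    snap(n,n+'0.png'); c=cam(n); print(n,np.round(c[2],3),np.round(c[1][:,2],2),np.round(c[0].ravel(),0))
    for t in("seat","cup_centre","lug_tip","lid_knob","view_point","bottle","beaker","timer","tape"):
        for d in robot.find_in(t,n)[:2]: print(' ',t,round(d["conf"],2),np.round(d["extent"],1), np.round(onz(c,*d["extent"][:2],0.02),3))
a=cv2.imread('pics/scene0.png');b=cv2.imread('pics/top0.png')
cv2.imwrite('pics/both0.png',cv2.resize(np.vstack([a,b]),(800,1200))[:1200])
cv2.imwrite('pics/s0b.png',a)
E
```

```text
{'time': 0.0, 'joint_positions': [-1.222, 0.088, 1.372, -0.0, 1.684, -0.103], 'qvel': [0.0, 0.001, 0.0, 0.001, 0.0, 0.002], 'joint_torque': [0.001, -34.018, -30.243, 0.072, 0.033, -0.0], 'tool_pos': [0.24, -0.494, 0.221], 'ee_rot': [-3.139, -0.0, 0.452], 'wrist_force': [0.218, 0.125, 0.201], 'wrist_torque': [-0.022, 0.028, 0.004], 'finger_force': 0.0, 'width': 0.094}
scene [ 0.38  -1.059  0.962] [ 0.17  0.76 -0.63] [406.   0. 258.   0. 406. 195.   0.   0.   1.]
  seat 0.81 [230.7 219.4  17.8  29.4] [ 0.517 -0.032  0.02 ]
  cup_centre 0.5 [224.4 211.9   3.6   6.9] [0.503 0.012 0.02 ]
  lug_tip 0.4 [224.2 211.8   6.8  13.3] [0.503 0.013 0.02 ]
  lid_knob 0.68 [234.1 255.7  13.9  13.2] [ 0.496 -0.199  0.02 ]
  view_point 0.81 [224.8 146.8  20.3  52.3] [0.581 0.432 0.02 ]
  view_point 0.58 [312.7 282.4  24.6  24.5] [ 0.697 -0.36   0.02 ]
  bottle 0.87 [287.5 192.1  16.2  28.1] [0.75 0.06 0.02]
  beaker 0.77 [263.9 156.3  17.9  18.2] [0.725 0.315 0.02 ]
  timer 0.72 [264.6 304.6  27.1  25.5] [ 0.542 -0.399  0.02 ]
  tape 0.67 [314.5 283.1  21.7  23.1] [ 0.701 -0.364  0.02 ]
top [0.165 0.122 1.225] [ 0.36 -0.14 -0.92] [423.   0. 262.   0. 423. 190.   0.   0.   1.]
  seat 0.97 [263.2 242.   41.9  37.2] [0.475 0.002 0.02 ]
  cup_centre 0.57 [262.1 240.8  26.9  26.3] [0.48  0.004 0.02 ]
  lug_tip 0.93 [261.1 240.2  21.3  16.3] [0.482 0.006 0.02 ]
  lug_tip 0.25 [370.4 177.6  31.6  28.7] [ 0.546 -0.384  0.02 ]
  lid_knob 0.7 [318.4 213.5  19.3  18. ] [ 0.497 -0.185  0.02 ]
  view_point 0.95 [145.1 252.6  48.3  47.5] [0.57  0.333 0.02 ]
  bottle 0.85 [219.4 167.1  23.9  27.5] [0.752 0.042 0.02 ]
  bottle 0.47 [262.5 241.1  25.4  22.2] [0.478 0.003 0.02 ]
  beaker 0.59 [139.9 201.8  27.9  30.7] [0.729 0.306 0.02 ]
  tape 0.53 [338.5 142.8  24.4  23.7] [ 0.694 -0.344  0.02 ]
wrist [ 0.3   -0.466  0.384] [-0.21 -0.1  -0.97] [283.   0. 256.   0. 283. 192.   0.   0.   1.]
```

View images.

```bash
python3 - <<'E'
import cv2,numpy as np
a=cv2.imread('pics/scene0.png')[110:330,190:350];b=cv2.imread('pics/top0.png')[130:290,100:400]
a=cv2.resize(a,None,fx=2.5,fy=2.5,interpolation=2);b=cv2.resize(b,(400,213),interpolation=2)
cv2.imwrite('pics/v1.png',cv2.resize(cv2.imread('pics/top0.png')[120:290,100:400],(800,453),interpolation=2))
cv2.imwrite('pics/v2.png',cv2.resize(cv2.imread('pics/scene0.png')[100:340,150:400],(600,576),interpolation=2))
E
```

```text
(no output)
```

View pics/v1.png

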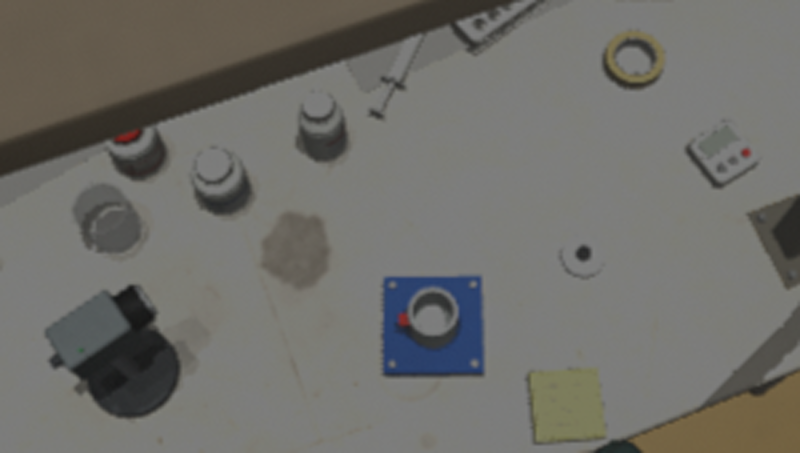

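View pics/v2.png

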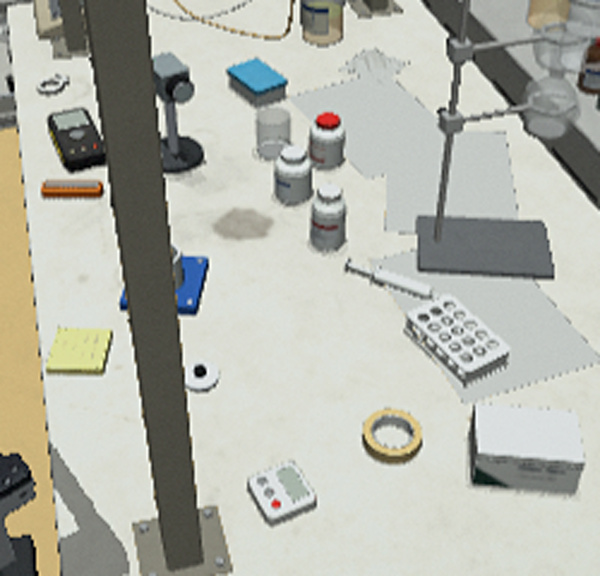

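The top picture shows the cup at (262,238) with its lug at (251,240), the lid knob at (319,215), and the inspection camera at left with its lens facing right and up. The scene picture shows the post partly hiding the cup. I'll pull the arm in first, clear of the post.

Call:
servo_tool --pt "0.48 -0.99 -0.3 0 0 0 94" --pt "0.48 -0.99 -0.3 0 0 0 94" --pt "0.48 -0.99 -0.3 0 0 0 94" --pt "0.48 -0.99 -0.3 0 0 -0.2 94" --pt "0.48 -0.99 -0.3 0 0 -0.3 94" --pt "0.48 -0.99 -0.3 0 0 -0.48 94" --pt "0.48 -0.99 -0.3 0 0 -0.48 94"

```text
time: 2.08
tool_pos: [0.2401, -0.3846, 0.2529]
ee_rot: [3.141, 0.001, 0.958]
wrist_force: [-0.6, -0.4, -0.7]
width: 0.0943
finger_force: 0.0
```

Call:
servo_tool --pt "0.98 -0.69 0 0 0 0 94" --pt "0.98 -0.69 0 0 0 0 94" --pt "0.98 -0.69 0 0 0 -0.12 94" --pt "0.98 -0.69 0 0 0 -0.12 94" --pt "0.98 -0.69 0 0 0 -0.12 94"

```text
time: 2.5
tool_pos: [0.2409, -0.2638, 0.2532]
ee_rot: [3.139, 0.001, 1.144]
wrist_force: [-0.4, -0.9, 0.4]
width: 0.0942
finger_force: 0.0
```

Call:
servo_tool --pt "0.9 0.9 -0.2 0 0 0 94" --pt "0.9 0.9 -0.2 0 0 0 94" --pt "0.9 0.9 -0.2 0 0 0 94" --pt "0.9 0.9 -0.2 0 0 0 94" --pt "0.9 0.9 -0.2 0 0 0 94" --pt "0.9 0.9 -0.2 0 0 0 94"

```text
time: 3.0
tool_pos: [0.3599, -0.2212, 0.2719]
ee_rot: [-3.14, 0.001, 1.139]
wrist_force: [0.0, -0.6, -0.4]
width: 0.0941
finger_force: 0.0
```

```bash
python3 - <<'E'
from h import *
o=robot.get_obs(); print({k:np.round(o[k],4).tolist() for k in('time','tool_pos','ee_rot','joint_positions')})
im=snap("wrist",'w1.png'); c=cam("wrist",o); print(c[2],c[1][:,2])
for t in("seat","cup_centre","lug_tip","lid_knob","view_point"):
    for d in robot.find_in(t,"wrist")[:2]: print(' ',t,round(d["conf"],2),np.round(d["extent"],1), np.round(onz(c,*d["extent"][:2],0.016),3))
cv2.imwrite('pics/v3.png',cv2.resize(im[:,:,::-1],(800,600),interpolation=2))
E
```

```text
{'time': 3.0, 'tool_pos': [0.3599, -0.2212, 0.2719], 'ee_rot': [-3.14, 0.0005, 1.1395], 'joint_positions': [-0.6849, -0.203, 1.5491, -0.0009, 1.7969, -0.2538]}
[ 0.3880256  -0.16040423  0.43316413] [-0.09970482 -0.21019674 -0.97256171]
  seat 0.76 [270.1  15.9  84.3  31.9] [ 0.462 -0.041  0.016]
  lid_knob 0.86 [333.9 111.3  30.   35.3] [ 0.494 -0.19   0.016]
```

View pics/v3.png

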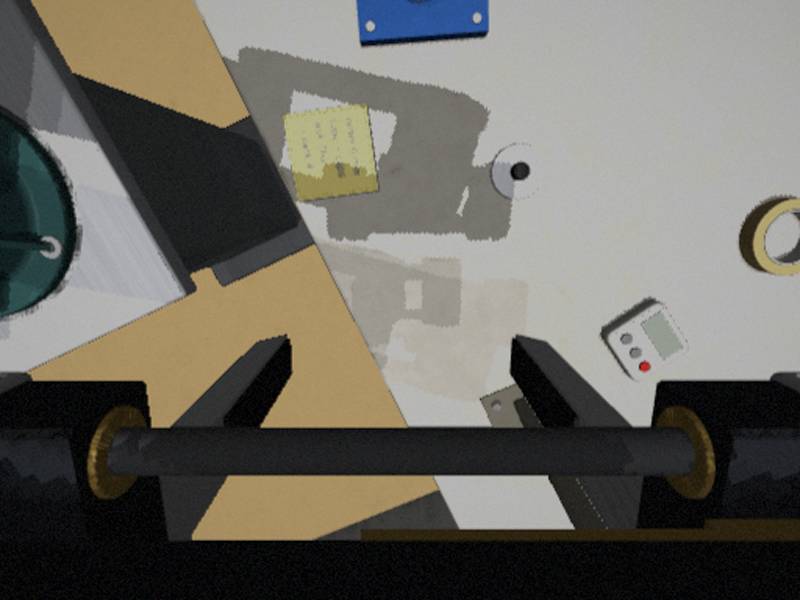

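Lid knob at (333,109) in the wrist picture; the station is cut off at the top edge. I'll go on so that the cup is in view.

Call:
servo_tool --pt "0.85 0.05 -0.15 0 0 0 94" --pt "0.85 0.05 -0.15 0 0 0 94" --pt "0.85 0.05 -0.15 0 0 0 94"

```text
time: 3.55
tool_pos: [0.4019, -0.1418, 0.2891]
ee_rot: [3.139, -0.003, 1.145]
wrist_force: [0.1, -0.2, 1.0]
width: 0.0941
finger_force: 0.0
```

Call:
servo_tool --pt "0.85 0.05 -0.15 0 0 0 94" --pt "0.85 0.05 -0.15 0 0 0 94" --pt "0.85 0.05 -0.15 0 0 0 94" --pt "0.85 0.05 -0.15 0 0 0 94" --pt "0.85 0.05 -0.15 0 0 0 94"

```text
time: 3.97
tool_pos: [0.4397, -0.0711, 0.3023]
ee_rot: [-3.141, 0.001, 1.14]
wrist_force: [-0.3, -0.6, 0.5]
width: 0.0941
finger_force: 0.0
```

```bash
python3 - <<'E'
from h import *
o=robot.get_obs(); print({k:np.round(o[k],4).tolist() for k in('time','tool_pos','ee_rot','joint_positions')})
im=snap("wrist",'w2.png'); c=cam("wrist",o); print(c[2],c[1][:,2])
for t in("seat","cup_centre","lug_tip","lid_knob","view_point"):
    for d in robot.find_in(t,"wrist")[:2]: print(' ',t,round(d["conf"],2),np.round(d["extent"],1), np.round(onz(c,*d["extent"][:2],0.016),3))
cv2.imwrite('pics/v4.png',cv2.resize(im[:,:,::-1],(800,600),interpolation=2))
E
```

```text
{'time': 3.9667, 'tool_pos': [0.4397, -0.0711, 0.3023], 'ee_rot': [-3.1415, 0.0012, 1.1401], 'joint_positions': [-0.287, -0.1485, 1.4433, -0.0012, 1.847, 0.1434]}
[ 0.46760066 -0.01008516  0.46348427] [-0.09850752 -0.21146178 -0.97240947]
  seat 0.97 [260.4 112.6  79.6  79. ] [0.48  0.003 0.016]
  seat 0.42 [460.5 236.2  43.2  17.4] [ 0.703 -0.321  0.016]
  cup_centre 0.78 [261.1 110.8  40.4  48.6] [0.482 0.005 0.016]
  lug_tip 0.67 [261.2 108.5  39.2  48.8] [0.483 0.008 0.016]
  lid_knob 0.8 [314.7 217.8  29.4  31.7] [ 0.492 -0.188  0.016]
```

View pics/v4.png

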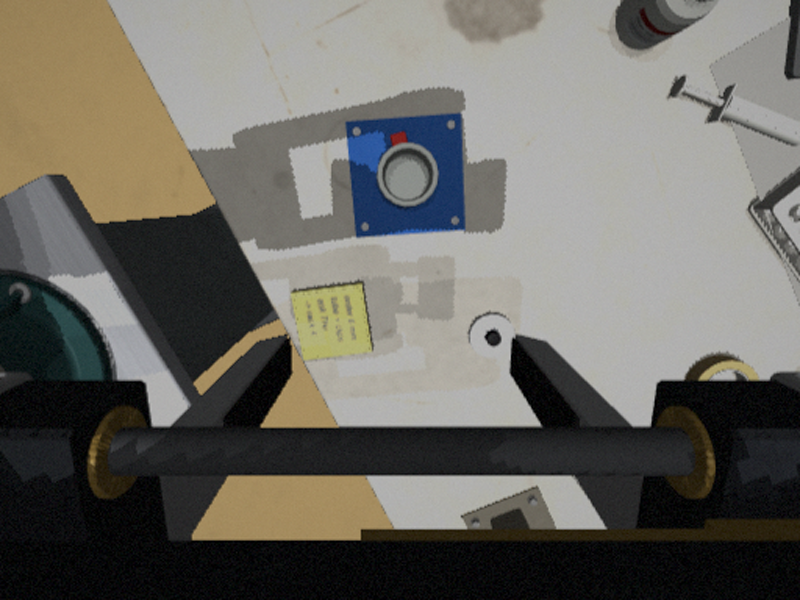

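The wrist picture shows the station centred at (260,112), the cup rim at (261,112), the red lug at (255,88) and the lid at (315,216). I'll compute positions from these pixels.

```bash
python3 - <<'E'
from h import *
im=cv2.imread('pics/w2.png'); o=robot.get_obs(); c=cam("wrist",o)
hsv=cv2.cvtColor(im,cv2.COLOR_BGR2HSV)
m=((hsv[...,0]<8)|(hsv[...,0]>172))&(hsv[...,1]>140)&(hsv[...,2]>60)
m[:, :230]=0; m[:,290:]=0; m[130:]=0
v,u=np.nonzero(m); print('lug px',u.mean(),v.mean(),len(u),u.min(),u.max(),v.min(),v.max())
L=onz(c,u.mean(),v.mean(),0.054)
# blue plate
b=(hsv[...,0]>100)&(hsv[...,0]<130)&(hsv[...,1]>120); b[:, :200]=0;b[:,320:]=0;b[170:]=0
r=cv2.minAreaRect(np.argwhere(b)[:,::-1].astype(np.float32)); print('plate',r); S=onz(c,*r[0],0.013)
rim=onz(c,408/1.5625,175/1.5625,0.066); K=onz(c,493/1.5625,338/1.5625,0.018); D=onz(c,491/1.5625,335/1.5625,0.009)
print('seat',S,'rim',rim,'lug',L,'knob',K,D)
d=L-S; print('lug yaw from seat',np.degrees(np.arctan2(d[1],d[0])),np.hypot(*d[:2])); d=L-rim; print('from rim',np.degrees(np.arctan2(d[1],d[0])))
# inspection camera from top
t=cam("top")
for n,(x,y),z in(('foot',(133,372),0.01),('lens',(141,302),.16),('house',(88,336),.185)):
    print(n,onz(t,100+x*.375,120+y*.375,z))
E
```

```text
lug px 254.59677419354838 88.01612903225806 62 250 260 84 92
plate ((260.1597900390625, 111.81656646728516), (73.89344024658203, 72.86141204833984), 86.05481719970703)
seat [0.48029507 0.00423286 0.013     ] rim [0.47989002 0.00172417 0.066     ] lug [0.48529442 0.03456214 0.054     ] knob [ 0.49392996 -0.18537311  0.018     ] [ 0.49377795 -0.18485474  0.009     ]
lug yaw from seat 80.63978363725693 0.030738554115591978
from rim 80.65417198557549
foot [0.5488545  0.32769968 0.01      ]
lens [0.56605076 0.2763392  0.16      ]
house [0.54257001 0.32856437 0.185     ]
```

Call:
servo_tool --pt "-0.4 0.5 0.5 0 0 -0.08 94" --pt "-0.81 0.97 1 0 0 -0.166 60" --pt "-0.81 0.97 1 0 0 -0.166 60" --pt "-0.81 0.97 1 0 0 -0.166 60" --pt "-0.81 0.97 1 0 0 -0.166 60" --pt "-0.81 0.97 1 0 0 -0.166 60" --pt "-0.81 0.97 1 0 0 -0.166 60"

```text
time: 4.85
tool_pos: [0.4943, -0.1846, 0.2031]
ee_rot: [3.141, -0.0, 1.4]
wrist_force: [-0.2, -0.5, 0.4]
width: 0.0608
finger_force: 0.0
```

Call:
servo_tool --pt "0 0 0.4 0 0 0 50" --pt "0 0 0.8 0 0 0 50" --pt "0 0 0.8 0 0 0 50" --pt "0 0 0.8 0 0 0 50" --pt "0 0 0.8 0 0 0 50"

```text
time: 5.27
tool_pos: [0.4961, -0.1847, 0.1261]
ee_rot: [3.136, 0.001, 1.402]
wrist_force: [0.6, -0.0, 0.5]
width: 0.0505
finger_force: 0.0
```

```bash
python3 - <<'E'
from h import *
o=robot.get_obs(); print({k:np.round(o[k],4).tolist() for k in('time','tool_pos','ee_rot','joint_positions')})
im=snap("wrist",'w3.png'); c=cam("wrist",o)
print('tcp px',proj(c,o['tool_pos']))
for t in("lid_knob",):
    for d in robot.find_in(t,"wrist")[:2]: print(' ',t,round(d["conf"],2),np.round(d["extent"],1), np.round(onz(c,*d["extent"][:2],0.009),4))
print('pred',proj(c,[.494,-.185,.018]))
cv2.imwrite('pics/v5.png',cv2.resize(im[60:360,60:460,::-1],(800,600),interpolation=2))
E
```

```text
{'time': 5.2667, 'tool_pos': [0.4961, -0.1847, 0.1261], 'ee_rot': [3.1364, 0.0015, 1.4019], 'joint_positions': [-0.4635, 0.0767, 1.5747, 0.0001, 1.4848, -0.2947]}
tcp px [256.85892446 237.66144746]
  lid_knob 0.62 [257.6 194.4  48.9  49.9] [ 0.4972 -0.1868  0.009 ]
pred [254.18680975 195.34634394]
```

View pics/v5.png

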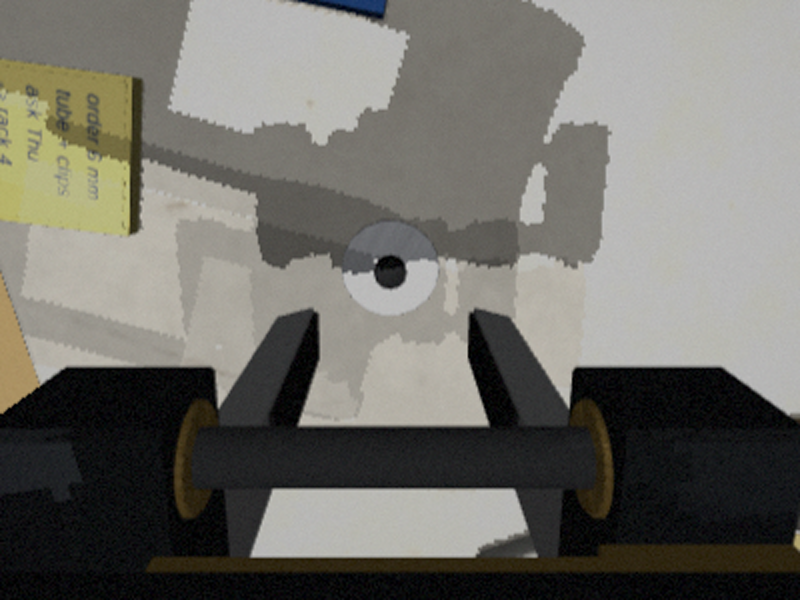

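The knob shows at (255,195.5), where (0.4945, -0.185) projects, so it is well centred between the fingers. Descending.

Call:
servo_tool --pt "0 0 0.35 0 0 0 50" --pt "0 0 0.65 0 0 0 40" --pt "0 0 0.8 0 0 0 36" --pt "0 0 0.8 0 0 0 36" --pt "0 0 0.8 0 0 0 36" --pt "0 0 0.8 0 0 0 36"

```text
time: 5.87
tool_pos: [0.4967, -0.1855, 0.0456]
ee_rot: [3.136, 0.002, 1.401]
wrist_force: [0.0, -0.0, -0.3]
width: 0.036
finger_force: 0.0
```

```bash
python3 - <<'E'
from h import *
o=robot.get_obs(); print({k:np.round(o[k],4).tolist() for k in('time','tool_pos','ee_rot')})
im=snap("wrist",'w4.png'); c=cam("wrist",o)
for k in ((.4945,-.1855,.020),): print('pred',proj(c,k))
hsv=cv2.cvtColor(im[:,:,::-1].copy(),cv2.COLOR_BGR2HSV)
p=proj(c,(.4945,-.1855,.020)).astype(int); a=im[p[1]-40:p[1]+40,p[0]-40:p[0]+40].max(2)<50
n,l,s,ce=cv2.connectedComponentsWithStats(a.astype(np.uint8)); 
for i in range(1,n):
    if s[i,4]>60: print(s[i],ce[i]+p-40,onz(c,*(ce[i]+p-40),.018))
E
```

```text
{'time': 5.8667, 'tool_pos': [0.4967, -0.1855, 0.0456], 'ee_rot': [3.1361, 0.0016, 1.4011]}
pred [253.55509625 223.76693235]
[ 30  28  22  23 410] [253.58292683 221.96829268] [ 0.49461412 -0.18489661  0.018     ]
[  0  33  17  47 414] [222.51449275 242.91304348] [ 0.46997365 -0.19670278  0.018     ]
[ 71  33   9  47 294] [288.09183673 239.14965986] [ 0.51670153 -0.20186788  0.018     ]
```

Call:
servo_tool --pt "0 -0.2 0.1 0 0 0 36" --pt "0 -0.2 0.17 0 0 0 36" --pt "0 -0.2 0.17 0 0 0 36"

```text
time: 6.17
tool_pos: [0.4791, -0.1834, 0.0364]
ee_rot: [3.129, 0.004, 1.401]
wrist_force: [-10.9, 4.4, 33.4]
width: 0.0357
finger_force: 16.9
```

Call:
servo_tool --pt "0 0 0 0 0 0 10" --pt "0 0 0 0 0 0 6" --pt "0 0 0 0 0 0 6" --pt "0 0 0 0 0 0 6" --pt "0 0 0 0 0 0 6" --pt "0 0 0 0 0 0 6"

```text
time: 6.67
tool_pos: [0.4871, -0.1857, 0.0371]
ee_rot: [3.11, 0.007, 1.401]
wrist_force: [10.4, -0.7, 17.8]
width: 0.0058
finger_force: 8.7
```

My slip: -0.2 is 20 mm, not 2 mm, so the fingers came down beside and on the knob. I'll lift off and look again.

Call:
servo_tool --pt "0 0 -0.2 0 0 0 6" --pt "0 0.1 -0.5 0 0 0 36" --pt "0 0.2 -0.5 0 0 0 36" --pt "0 0.2 -0.5 0 0 0 36" --pt "0 0.2 -0.5 0 0 0 36"

```text
time: 7.08
tool_pos: [0.4951, -0.1848, 0.0764]
ee_rot: [3.14, 0.001, 1.401]
wrist_force: [-0.4, -0.0, -0.6]
width: 0.0289
finger_force: 0.0
```

```bash
python3 - <<'E'
from h import *
o=robot.get_obs(); print({k:np.round(o[k],4).tolist() for k in('time','tool_pos','ee_rot','wrist_force')})
im=snap("wrist",'w5.png'); c=cam("wrist",o)
for d in robot.find_in("lid_knob","wrist")[:2]: print(round(d["conf"],2),np.round(d["extent"],1), np.round(onz(c,*d["extent"][:2],0.009),4))
cv2.imwrite('pics/v6.png',cv2.resize(im[90:340,90:430,::-1],(800,588),interpolation=2))
E
```

```text
{'time': 7.0833, 'tool_pos': [0.4951, -0.1848, 0.0764], 'ee_rot': [3.14, 0.0007, 1.4013], 'wrist_force': [-0.4492, -0.0375, -0.6154]}
0.68 [253.2 209.8  59.1  58.1] [ 0.4917 -0.1872  0.009 ]
```

View pics/v6.png

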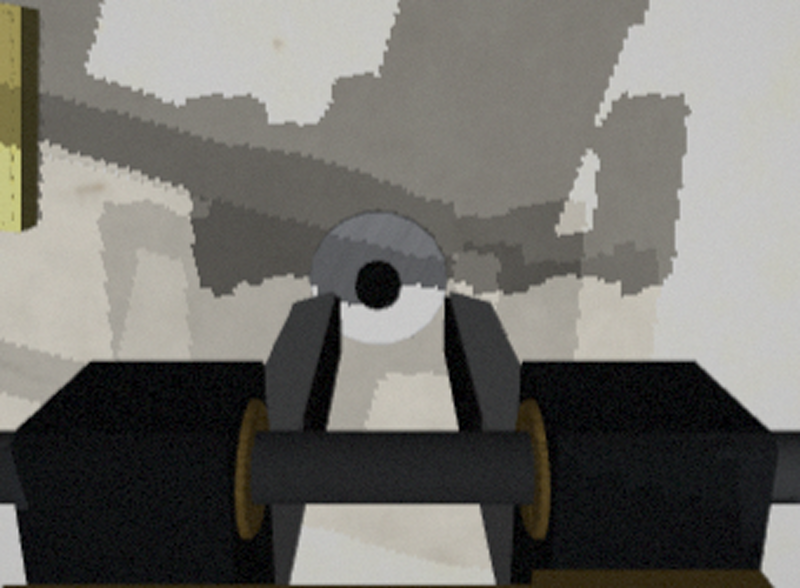

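The lid still lies flat. Its knob is at (250.6, 211) in the full picture, a few mm left of the jaw centre.

```bash
python3 - <<'E'
from h import *
o=robot.get_obs(); c=cam("wrist",o); P=onz(c,250.6,211.1,.018); D=onz(c,90+379/2.353,90+277/2.353,.009); print(P,D)
print(rel([P[0],P[1],.0455],[np.pi,0,1.4]))
E
```

```text
[ 0.48837553 -0.18385129  0.018     ] [ 0.48858471 -0.18373101  0.009     ]
[-0.006 -0.05   0.289 -0.001 -0.     0.001]
```

Call:
servo_tool --pt "-0.01 -0.05 0.1 0 0 0 36" --pt "-0.01 -0.05 0.29 0 0 0 36" --pt "-0.01 -0.05 0.29 0 0 0 36" --pt "-0.01 -0.05 0.29 0 0 0 36" --pt "-0.01 -0.05 0.29 0 0 0 36" --pt "-0.01 -0.05 0.29 0 0 0 36"

```text
time: 7.68
tool_pos: [0.4896, -0.1849, 0.047]
ee_rot: [3.141, 0.0, 1.401]
wrist_force: [0.1, 0.4, 0.3]
width: 0.0357
finger_force: 0.0
```

```bash
python3 - <<'E'
from h import *
im=snap("wrist",'w6.png'); o=robot.get_obs(); c=cam("wrist",o)
print({k:np.round(o[k],4).tolist() for k in('time','tool_pos','ee_rot')})
p=proj(c,(.4884,-.1838,.018)).astype(int); a=im[p[1]-40:p[1]+40,p[0]-40:p[0]+40].max(2)<50
n,l,s,ce=cv2.connectedComponentsWithStats(a.astype(np.uint8)); print(p)
for i in range(1,n):
    if s[i,4]>60: print(s[i],ce[i]+p-40,onz(c,*(ce[i]+p-40),.019))
E
```

```text
{'time': 7.7333, 'tool_pos': [0.4898, -0.1849, 0.0472], 'ee_rot': [3.1402, 0.0005, 1.401]}
[254 220]
[ 32  30  22  24 405] [256.78271605 221.43703704] [ 0.48991786 -0.18445759  0.019     ]
[  0  36  16  44 378] [222.92592593 241.2989418 ] [ 0.46342507 -0.19516588  0.019     ]
[ 70  36  10  44 305] [288.36721311 238.95737705] [ 0.5099915  -0.20133001  0.019     ]
```

Aligned within 1 mm. Down 19 mm.

Call:
servo_tool --pt "0 0 0.1 0 0 0 36" --pt "0 0 0.18 0 0 0 36" --pt "0 0 0.18 0 0 0 36" --pt "0 0 0.18 0 0 0 36"

```text
time: 8.07
tool_pos: [0.4888, -0.1843, 0.0275]
ee_rot: [-3.14, -0.001, 1.401]
wrist_force: [-0.3, -1.5, -0.0]
width: 0.0361
finger_force: 0.0
```

Call:
servo_tool --pt "0 0 0 0 0 0 10" --pt "0 0 0 0 0 0 6" --pt "0 0 0 0 0 0 6" --pt "0 0 0 0 0 0 6" --pt "0 0 0 0 0 0 6" --pt "0 0 0 0 0 0 6"

```text
time: 8.57
tool_pos: [0.4895, -0.1847, 0.0287]
ee_rot: [3.141, 0.0, 1.401]
wrist_force: [-0.5, -0.5, 0.4]
width: 0.0145
finger_force: 30.0
```

Call:
servo_tool --pt "0 0 -0.2 0 0 0 6" --pt "0 0 -0.5 0 0 0 6" --pt "0 0 -0.95 0 0 0 6" --pt "0.5 0 -0.95 0 0 0 6" --pt "0.9 -0.2 -0.95 0 0 0 6" --pt "0.9 -0.2 -0.95 0 0 0 6" --pt "0.9 -0.2 -0.95 0 0 0 6" --pt "0.9 -0.2 -0.95 0 0 0 6" --pt "0.9 -0.2 -0.95 0 0 0 6"

```text
time: 9.32
tool_pos: [0.4848, -0.0934, 0.1231]
ee_rot: [-3.141, 0.001, 1.401]
wrist_force: [0.4, -0.2, -0.2]
width: 0.0148
finger_force: 30.0
```

```bash
python3 - <<'E'
from h import *
im=snap("wrist",'w7.png'); o=robot.get_obs(); c=cam("wrist",o)
print({k:np.round(o[k],4).tolist() for k in('time','tool_pos','ee_rot','width')})
for t in("cup_centre","seat","lid_knob"):
  for d in robot.find_in(t,"wrist")[:1]: print(t,round(d["conf"],2),np.round(d["extent"],1), np.round(onz(c,*d["extent"][:2],0.038),4))
print(proj(c,(.4799,.0017,.066)),proj(c,(.4803,.0035,.016)))
cv2.imwrite('pics/v7.png',cv2.resize(im[20:320,60:460,::-1],(800,600),interpolation=2))
E
```

```text
{'time': 9.3667, 'tool_pos': [0.4848, -0.0936, 0.123], 'ee_rot': [-3.141, 0.0006, 1.3999], 'width': 0.0145}
cup_centre 0.87 [227.4  79.7  71.2  84.5] [0.4785 0.0116 0.038 ]
seat 0.95 [235.2  91.1 140.2 153.8] [0.4832 0.0018 0.038 ]
lid_knob 0.66 [258.8 228.4  67.9  68.2] [ 0.4821 -0.1198  0.038 ]
[227.99582212  87.70082984] [233.55811189  92.54594409]
```

View pics/v7.png

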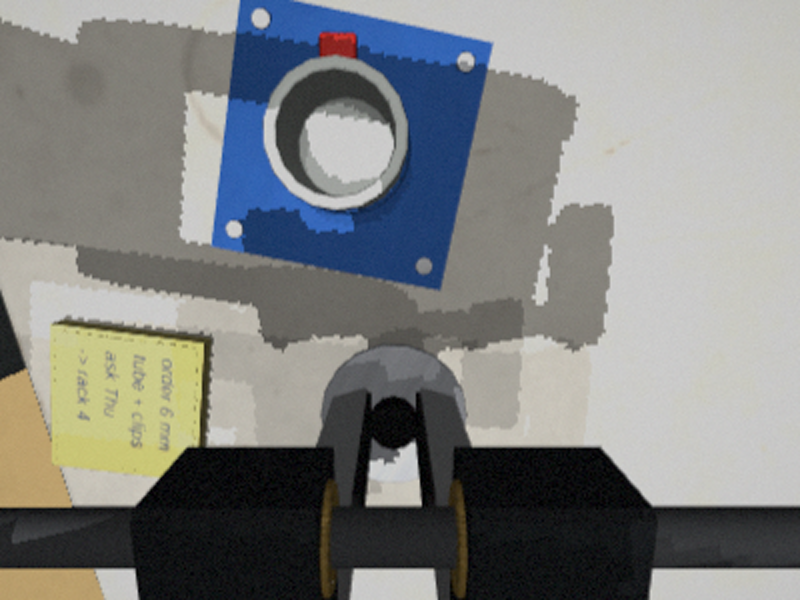

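The rim centre is at (228.2, 86.5), the seat at (233, 92), the lug lies straight along tool x, and the lid hangs level with its knob at (256.5, 231).

```bash
python3 - <<'E'
from h import *
o=robot.get_obs(); c=cam("wrist",o)
K=onz(c,256.5,231,.1145); rim=onz(c,228.2,86.5,.066); S=onz(c,233.1,91.9,.016)
print(o['tool_pos'],K,rim,S)
T=np.array(o['tool_pos'])+rim-K; T[2]=o['tool_pos'][2]; print(rel(T,[np.pi,0,1.4]))
E
```

```text
[ 0.48486036 -0.09358041  0.12311396] [ 0.48480634 -0.09259711  0.1145    ] [0.48028572 0.00256223 0.066     ] [0.48008455 0.00420354 0.016     ]
[ 0.93  -0.207 -0.    -0.     0.    -0.   ]
```

Call:
servo_tool --pt "0.3 -0.07 0 0 0 0 6" --pt "0.6 -0.14 0 0 0 0 6" --pt "0.93 -0.21 0 0 0 0 6" --pt "0.93 -0.21 0 0 0 0 6" --pt "0.93 -0.21 0.1 0 0 0 6" --pt "0.93 -0.21 0.22 0 0 0 6" --pt "0.93 -0.21 0.22 0 0 0 6" --pt "0.93 -0.21 0.22 0 0 0 6" --pt "0.93 -0.21 0.22 0 0 0 6" --pt "0.93 -0.21 0.22 0 0 0 6"

```text
time: 10.35
tool_pos: [0.4801, 0.0018, 0.1016]
ee_rot: [3.141, 0.0, 1.4]
wrist_force: [-0.0, 0.5, -0.7]
width: 0.0148
finger_force: 30.0
```

```bash
python3 - <<'E'
from h import *
im=snap("wrist",'w8.png'); o=robot.get_obs(); c=cam("wrist",o); snap("top",'t8.png')
print({k:np.round(o[k],4).tolist() for k in('time','tool_pos','ee_rot','width')})
print(proj(c,(.4802,.003,.066)),proj(c,np.array(o['tool_pos'])-[0,0,.0197]))
cv2.imwrite('pics/v8.png',cv2.resize(im[100:300,130:390,::-1],(780,600),interpolation=2))
E
```

```text
{'time': 10.4, 'tool_pos': [0.4802, 0.002, 0.1018], 'ee_rot': [3.1409, 0.0001, 1.3999], 'width': 0.0147}
[256.52370505 217.35663801] [256.80939866 226.34395931]
```

View pics/v8.png

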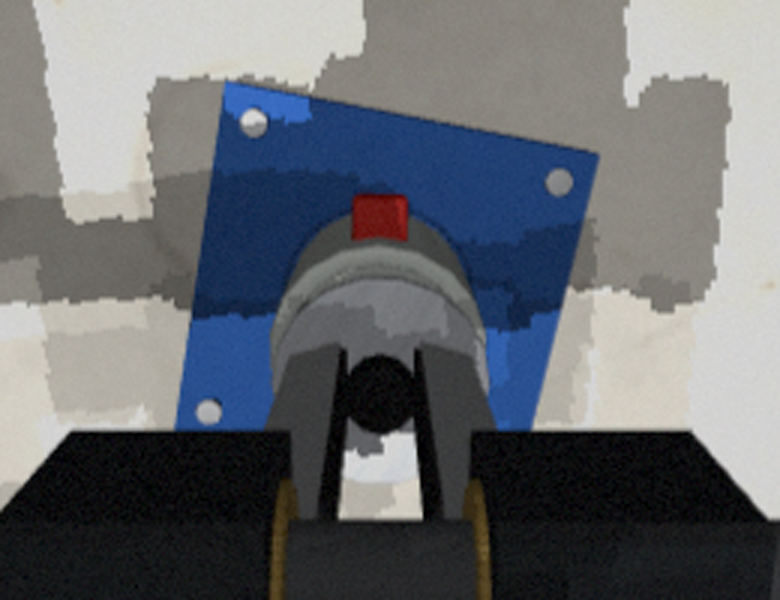

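The knob and rim are both centred on column 380 of the crop. The rim's front edge is at row 247 and the disc's at row 276, and I'll compare those along tool x.

```bash
python3 - <<'E'
from h import *
o=robot.get_obs(); c=cam("wrist",o); M=R.from_euler('xyz',o['ee_rot']); t=np.array(o['tool_pos'])
f=lambda u,v,z:(M.inv().apply(onz(c,130+u/3,100+v/3,z)-t)*1000).round(1)
print('rim front-27',f(380,247,.066)-[27,0,0],'disc front-25',f(380,276,t[2]-.0197)-[25,0,0],'knob',f(380,393,t[2]-.0087))
print('rim sides',f(273,330,.066),f(487,330,.066))
print('lug',f(380,195,.056),f(353,195,.056),f(407,195,.056))
E
```

```text
rim front-27 [ 0.1 -0.1 35.9] disc front-25 [-1.1 -0.1 19.7] knob [ 0.9 -0.1  8.7]
rim sides [  6.6 -26.   35.9] [ 6.6 25.8 35.9]
lug [38.1 -0.1 45.9] [38.1 -6.7 45.9] [38.1  6.5 45.9]
```

Call:
servo_tool --pt "0.005 0 0.03 0 0 0 6" --pt "0.005 0 0.06 0 0 0 6" --pt "0.005 0 0.085 0 0 0 6" --pt "0.005 0 0.1 0 0 0 6" --pt "0.005 0 0.11 0 0 0 6" --pt "0.005 0 0.11 0 0 0 6" --pt "0.005 0 0.11 0 0 0 6"

```text
time: 11.03
tool_pos: [0.4799, 0.0032, 0.0904]
ee_rot: [-3.142, 0.0, 1.401]
wrist_force: [0.1, -0.2, 0.2]
width: 0.0146
finger_force: 30.0
```

Call:
servo_tool --pt "0 0 0.005 0 0 0 6" --pt "0 0 0.01 0 0 0 6" --pt "0 0 0.01 0 0 0 6" --pt "0 0 0.01 0 0 0 6"

```text
time: 11.37
tool_pos: [0.4801, 0.0031, 0.0897]
ee_rot: [3.141, -0.0, 1.401]
wrist_force: [-0.6, 1.1, 0.6]
width: 0.0145
finger_force: 30.0
```

Call:
servo_tool --pt "0 0 0.005 0 0 0 6" --pt "0 0 0.01 0 0 0 6" --pt "0 0 0.01 0 0 0 6" --pt "0 0 0.01 0 0 0 6"

```text
time: 11.7
tool_pos: [0.4802, 0.0031, 0.0896]
ee_rot: [3.141, 0.0, 1.401]
wrist_force: [-1.9, 0.6, 4.7]
width: 0.0145
finger_force: 30.0
```

Contact is 4.7 N at the seated height. Open, then rise.

Call:
servo_tool --pt "0 0 0 0 0 0 18" --pt "0 0 0 0 0 0 22" --pt "0 0 0 0 0 0 32" --pt "0 0 0 0 0 0 36" --pt "0 0 -0.1 0 0 0 36" --pt "0 0 -0.4 0 0 0 36" --pt "0 0 -0.8 0 0 0 60" --pt "0 0 -0.8 0 0 0 94" --pt "0 0 -0.8 0 0 0 94" --pt "0 0 -0.8 0 0 0 94"

```text
time: 12.53
tool_pos: [0.48, 0.0031, 0.1688]
ee_rot: [3.141, 0.0, 1.401]
wrist_force: [-0.2, 0.2, -0.2]
width: 0.0592
finger_force: 0.0
```

```bash
python3 - <<'E'
from h import *
im=snap("wrist",'w9.png'); o=robot.get_obs(); c=cam("wrist",o); top=snap("top",'t9.png'); sc=snap("scene",'s9.png')
print({k:np.round(o[k],4).tolist() for k in('time','tool_pos','ee_rot','width')})
A=cv2.resize(im[100:300,130:390,::-1],(520,400),interpolation=2)
B=cv2.resize(top[210:310,110:240,::-1],(260,200),interpolation=2)
t=cv2.resize(top[190:290,100:180,::-1],(280,350),interpolation=2)
out=np.zeros((400,800,3),np.uint8); out[:,:520]=A; out[:350,520:]=t; cv2.imwrite('pics/v9.png',out)
for n in('top','scene'):
  cc=cam(n)
  for d in robot.find_in('view_point',n)[:2]: print(n,round(d["conf"],2),np.round(d["extent"],1))
E
```

```text
{'time': 12.5833, 'tool_pos': [0.4794, 0.0032, 0.1677], 'ee_rot': [-3.14, 0.0002, 1.4011], 'width': 0.063}
top 0.73 [338.1 142.9  26.5  23.9]
top 0.7 [143.6 252.3  46.1  49. ]
scene 0.75 [226.3 148.3  18.2  51.2]
```

View pics/v9.png

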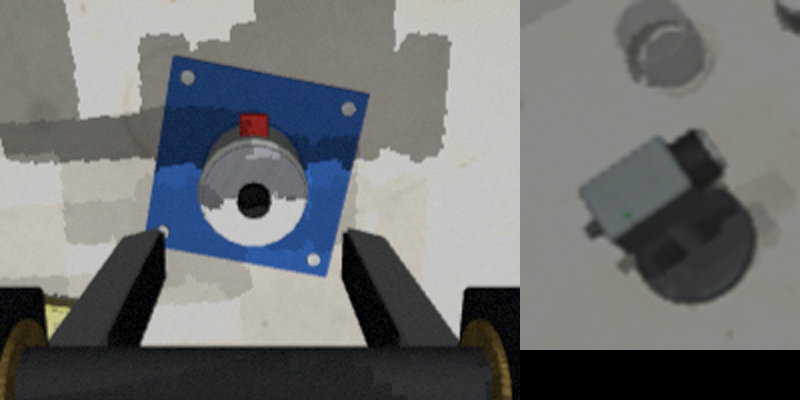

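The lid sits concentric on the cup. I'll grip the cup wall at the current yaw.

Call:
servo_tool --pt "0 0 0 0 0 0 94" --pt "0 0 0 0 0 0 94" --pt "0 0 0 0 0 0 94" --pt "0 0 0 0 0 0 94" --pt "0 0 0.2 0 0 0 94" --pt "0 0 0.5 0 0 0 94" --pt "0 0 0.8 0 0 0 94" --pt "0 0 0.8 0 0 0 94" --pt "0 0 0.8 0 0 0 94" --pt "0 0 0.8 0 0 0 94"

```text
time: 13.62
tool_pos: [0.4809, 0.003, 0.09]
ee_rot: [3.139, -0.0, 1.401]
wrist_force: [0.5, -0.4, 0.0]
width: 0.0939
finger_force: 0.0
```

Call:
servo_tool --pt "0 0 0.2 0 0 0 94" --pt "0 0 0.4 0 0 0 94" --pt "0 0 0.43 0 0 0 94" --pt "0 0 0.43 0 0 0 94" --pt "0 0 0.43 0 0 0 94"

```text
time: 14.03
tool_pos: [0.4813, 0.003, 0.0475]
ee_rot: [3.138, -0.0, 1.401]
wrist_force: [0.1, -0.0, 0.1]
width: 0.094
finger_force: 0.0
```

Call:
servo_tool --pt "0 -0.01 0.03 0 0 0 75" --pt "0 -0.01 0.03 0 0 0 66" --pt "0 -0.01 0.03 0 0 0 60" --pt "0 -0.01 0.03 0 0 0 56" --pt "0 -0.01 0.03 0 0 0 50" --pt "0 -0.01 0.03 0 0 0 46" --pt "0 -0.01 0.03 0 0 0 46" --pt "0 -0.01 0.03 0 0 0 46" --pt "0 -0.01 0.03 0 0 0 46" --pt "0 -0.01 0.03 0 0 0 46"

```text
time: 14.87
tool_pos: [0.4792, 0.0032, 0.0426]
ee_rot: [3.141, 0.0, 1.401]
wrist_force: [1.3, 0.4, 1.1]
width: 0.0547
finger_force: 30.0
```

Call:
servo_tool --pt "0 0 -0.1 0 0 0 46" --pt "0 0 -0.3 0 0 0 46" --pt "0 0 -0.6 0 0 0 46" --pt "0 0 -0.9 0 0 0 46" --pt "0 0 -1 0 0 0 46" --pt "0 0 -1 0 0 0 46"

```text
time: 15.37
tool_pos: [0.4809, 0.0031, 0.1459]
ee_rot: [3.135, -0.0, 1.401]
wrist_force: [0.4, -0.5, -2.0]
width: 0.0546
finger_force: 30.0
```

Call:
servo_tool --pt "0.2 0 -0.3 0 0 0 46" --pt "0.4 0 -0.6 0 0 0 46" --pt "0.6 0 -0.9 0 0 0 46" --pt "0.75 0.03 -1 0 0 0 46" --pt "0.75 0.03 -1 0 0 0 46" --pt "0.75 0.03 -1 0 0 0 46"

```text
time: 15.87
tool_pos: [0.494, 0.077, 0.2405]
ee_rot: [-3.139, 0.001, 1.402]
wrist_force: [-0.2, -0.3, -2.8]
width: 0.0544
finger_force: 30.0
```

Call:
servo_tool --pt "0.2 0 -0.3 0 0 0 46" --pt "0.4 0 -0.6 0 0 0 46" --pt "0.6 0 -0.9 0 0 0 46" --pt "0.75 0.03 -1 0 0 0 46" --pt "0.75 0.03 -1 0 0 0 46" --pt "0.75 0.03 -1 0 0 0 46" --pt "0.75 0.03 -1 0 0 0 46"

```text
time: 16.45
tool_pos: [0.5094, 0.1488, 0.339]
ee_rot: [-3.136, 0.003, 1.4]
wrist_force: [1.5, 0.1, -2.7]
width: 0.0547
finger_force: 30.0
```

```bash
python3 - <<'E'
from h import *
im=snap("wrist",'w10.png'); o=robot.get_obs(); c=cam("wrist",o)
print({k:np.round(o[k],4).tolist() for k in('time','tool_pos','ee_rot','width','joint_positions')})
for t in("view_point","cup_centre","lid_knob","lug_tip"):
  for d in robot.find_in(t,"wrist")[:2]: print(t,round(d["conf"],2),np.round(d["extent"],1),onz(c,*d['extent'][:2],.16).round(3))
print(proj(c,(.543,.328,.185)),proj(c,(.566,.276,.16)))
cv2.imwrite('pics/v10.png',cv2.resize(im[0:300,60:460,::-1],(800,600),interpolation=2))
E
```

```text
{'time': 16.5, 'tool_pos': [0.5094, 0.1488, 0.3392], 'ee_rot': [-3.1361, 0.0028, 1.3995], 'width': 0.0547, 'joint_positions': [0.1778, 0.0557, 1.1747, -0.0008, 1.9172, 0.3488]}
cup_centre 0.81 [256.5 222.8 100.6  81.6] [0.499 0.095 0.16 ]
lug_tip 0.59 [257.6 223.7 102.1  86.3] [0.5   0.094 0.16 ]
[260.2343947    4.05353301] [288.30675551  61.22861286]
```

Call:
servo_tool --pt "0.3 0 0 0 0 0 46" --pt "0.6 0 0 0 0 0 46" --pt "0.8 0 0 0 0 0 46" --pt "0.8 0 0 0 0 0 46" --pt "0.8 0 0 0 0 0 46" --pt "0.8 0 0 0 0 0 46"

```text
time: 17.2
tool_pos: [0.5236, 0.2283, 0.3422]
ee_rot: [-3.141, 0.001, 1.401]
wrist_force: [0.2, 0.6, -2.4]
width: 0.0542
finger_force: 30.0
```

```bash
python3 - <<'E'
from h import *
im=snap("wrist",'w10.png'); o=robot.get_obs(); c=cam("wrist",o)
print({k:np.round(o[k],4).tolist() for k in('time','tool_pos','ee_rot','width','joint_positions')})
for t in("view_point",):
  for d in robot.find_in(t,"wrist")[:2]: print(t,round(d["conf"],2),np.round(d["extent"],1),onz(c,*d['extent'][:2],.16).round(3))
print(proj(c,(.543,.328,.185)),proj(c,(.566,.276,.16)))
cv2.imwrite('pics/v10.png',cv2.resize(im[0:300,60:460,::-1],(800,600),interpolation=2))
E
```

```text
{'time': 17.25, 'tool_pos': [0.5237, 0.228, 0.3425], 'ee_rot': [3.1414, 0.0007, 1.4], 'width': 0.0543, 'joint_positions': [0.3118, 0.1448, 1.0711, -0.0007, 1.9259, 0.4824]}
view_point 0.85 [267.6  97.7  69.2  98.4] [0.553 0.322 0.16 ]
[258.6998144   90.93193692] [284.91774736 135.28614751]
```

View pics/v10.png

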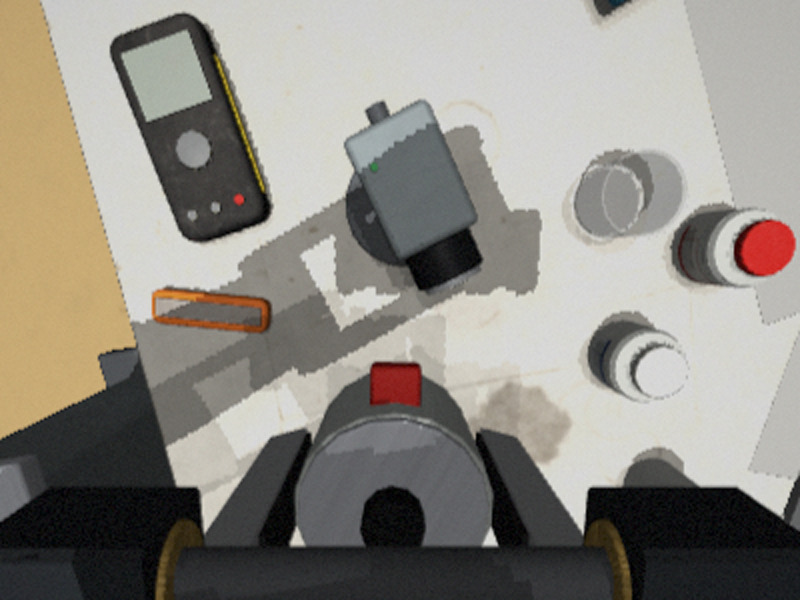

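The housing's top corners are at (346,142), (427,100), (476,218) and (400,258) in the crop, with the barrel front near (451,276). The closed cup hangs level with its lug along tool x.

```bash
python3 - <<'E'
from h import *
o=robot.get_obs(); c=cam("wrist",o); print(o['tool_pos'])
f=lambda u,v,z: onz(c,60+u/2,v/2,z)
C=[f(*p,.185) for p in((346,142),(427,100),(476,218),(400,258))]
print(np.round(C,4)); back=(C[0]+C[1])/2; fr=(C[2]+C[3])/2; ax=fr-back; print('len',np.linalg.norm(ax),'widths',np.linalg.norm(C[0]-C[1]),np.linalg.norm(C[2]-C[3]))
print('axis deg',np.degrees(np.arctan2(ax[1],ax[0])), [np.degrees(np.arctan2(*(a-b)[1::-1])) for a,b in((C[3],C[0]),(C[2],C[1]))])
u=ax/np.linalg.norm(ax); ctr=sum(C)/4
for p in((422,290),(482,262)): print('barrel',f(*p,.17),'along from ctr',(f(*p,.17)-ctr)@u, 'lateral',np.cross(u,f(*p,.17)-ctr)[2])
E
```

```text
[0.52373218 0.22791419 0.34267547]
[[0.5199 0.3521 0.185 ]
 [0.565  0.3649 0.185 ]
 [0.5819 0.3024 0.185 ]
 [0.5379 0.2886 0.185 ]]
len 0.06534556623770084 widths 0.04688032043994314 0.04618207044410622
axis deg -74.48640728350173 [np.float64(-74.17244580536864), np.float64(-74.80672491736148)]
barrel [0.54761244 0.26819083 0.17      ] along from ctr 0.05570258704747558 lateral -0.019158624876691795
barrel [0.58423235 0.27806411 0.17      ] along from ctr 0.0559836388719241 lateral 0.01876789354800687
```

Call:
servo_tool --pt "-0.15 0.25 0 0 0 -0.06 46" --pt "-0.3 0.5 0 0 0 -0.12 46" --pt "-0.5 0.82 0 0 0 -0.18 46" --pt "-0.5 0.82 0 0 0 -0.24 46" --pt "-0.5 0.82 0 0 0 -0.28 46" --pt "-0.5 0.82 0 0 0 -0.28 46" --pt "-0.5 0.82 0 0 0 -0.28 46" --pt "-0.5 0.82 0 0 0 -0.28 46"

```text
time: 17.97
tool_pos: [0.5959, 0.1655, 0.3429]
ee_rot: [3.141, 0.0, 1.839]
wrist_force: [0.4, -0.7, -1.6]
width: 0.0548
finger_force: 30.0
```

Call:
servo_tool --pt "0 0 0.2 0 0 0 46" --pt "0 0 0.5 0 0 0 46" --pt "0 0 0.8 0 0 0 46" --pt "0 0 0.9 0 0 0 46" --pt "0 0 0.9 0 0 0 46" --pt "0 0 0.9 0 0 0 46"

```text
time: 18.47
tool_pos: [0.596, 0.166, 0.253]
ee_rot: [-3.142, 0.0, 1.841]
wrist_force: [0.5, 0.4, -1.4]
width: 0.0544
finger_force: 30.0
```

```bash
python3 - <<'E'
from h import *
o=robot.get_obs(); print(o['tool_pos'],o['ee_rot'],rel([.596,.165,.1646],[np.pi,0,1.84]))
E
```

```text
[0.59595265 0.1660485  0.25301001] [-3.14154532e+00  1.00335832e-04  1.84082741e+00] [-0.01  -0.002  0.884 -0.     0.     0.001]
```

Call:
servo_tool --pt "0 0 0.2 0 0 0 46" --pt "0 0 0.5 0 0 0 46" --pt "0 0 0.8 0 0 0 46" --pt "-0.01 0 0.88 0 0 0 46" --pt "-0.01 0 0.88 0 0 0 46" --pt "-0.01 0 0.88 0 0 0 46" --pt "-0.01 0 0.88 0 0 0 46" --pt "-0.01 0 0.88 0 0 0 46"

```text
time: 19.13
tool_pos: [0.598, 0.1652, 0.1679]
ee_rot: [3.136, 0.001, 1.841]
wrist_force: [0.5, -0.2, -1.5]
width: 0.0545
finger_force: 30.0
```

```bash
python3 - <<'E'
from h import *
o=robot.get_obs(); c=cam("wrist",o); im=snap("wrist",'w11.png')
print(o['tool_pos'],o['ee_rot'],o['wrist_force'],o['width'],o['finger_force'])
for t in("cup_centre","lid_knob","view_point"):
  for d in robot.find_in(t,"wrist")[:1]: print(t,round(d["conf"],2),np.round(d["extent"],1))
hsv=cv2.cvtColor(im[:,:,::-1].copy(),cv2.COLOR_BGR2HSV)
m=((hsv[...,0]<8)|(hsv[...,0]>172))&(hsv[...,1]>150)&(hsv[...,2]>60); m[:150]=0
v,u=np.nonzero(m[:,200:320]); print('lug',u.mean()+200,v.mean(),len(u))
t=snap("top",'t11.png')
tc=cam("top")
for d in robot.find_in("cup_centre","top")[:2]: print(round(d["conf"],2),d["extent"],onz(tc,*d["extent"][:2],.17))
E
```

```text
[0.59802618 0.16519634 0.16793373] [3.13586099e+00 6.05220985e-04 1.84084631e+00] [ 0.52077224 -0.18556275 -1.54839814] 0.05449426725975736 29.999701213091612
cup_centre 0.7 [255.8 217.9  95.8  68.9]
lid_knob 0.74 [258.5 245.5  94.6  62.4]
view_point 0.81 [253.8  37.1  98.1  74.2]
lug 257.1196754563895 191.63894523326573 493
```

The camera head is at column 254, against 257 for the lug and cup, so they are in line. I'll let it settle, then hand in.

Call:
servo_tool --pt "0 0 0.02 0 0 0 46" --pt "0 0 0.02 0 0 0 46" --pt "0 0 0.02 0 0 0 46" --pt "0 0 0.02 0 0 0 46" --pt "0 0 0.02 0 0 0 46" --pt "0 0 0.02 0 0 0 46"

```text
time: 19.93
tool_pos: [0.5964, 0.1649, 0.1624]
ee_rot: [-3.142, 0.0, 1.841]
wrist_force: [0.7, 0.5, -2.7]
width: 0.0543
finger_force: 30.0
```

```bash
python3 - <<'E'
from h import *
o=robot.get_obs(); print(o['tool_pos'],o['ee_rot'],np.abs(o['qvel']).max())
print(robot.close_job())
E
```

```text
[0.59639983 0.16487427 0.16243427] [-3.14156360e+00  9.24031408e-05  1.84086982e+00] 0.0006256665518626437
the job is handed in; nothing more can be done
None
```

I lidded the cup, lifted it out and handed the job in at 20 s, held still about 11 cm from the lens with the lug at the camera; no verdict came back, and my one mistyped move had nudged the lid about 6 mm on the bench before I picked it up.

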